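Push a grinding jar up its loading ramp and bolt it in

TASK

The steel grinding jar lies on its side at the foot of the white loading ramp. Without gripping or lifting anything, use your fingertips to push it gently and steadily up the ramp, never letting it run or roll back, over the crest until it rests against the stop plate at the top. Then push the black post of the retainer bar towards the ramp until the bar is fully across behind the jar, and leave the bottle, the timer and the pipette bulb where they are.

Things in the scene. Friction and masses are not known exactly. Their poses are not given: they have to be found in the camera images.
- stand: White plastic loading ramp fixed to the bench. Origin: underside, on the centre line; +x level, uphill; +y to the side of the retainer bar; z up. In mm: base plate x -113 to 137, y -53 to 53. The ramp rises at 7 degrees from x -105 (surface z 12) to a crest at x 75 (z 34). The retainer track lies outside the +y rail, x 45 to 73, y 49 to 149, its walls up to z 43, bar and post higher.
- deck: The ramp's sloping surface. Origin on the surface at the foot, on the centre line; +x up the slope, z square to it. Crest at x = 181 mm. Side rails at y +-43 to +-48 mm stand 10 mm above the surface, the jar runs between them with 3 mm play at each end. A lip across the foot, 11 mm high, 6 mm thick (x -6 to 0), keeps the jar from rolling off.
- jar: Closed polished steel jar (friction about 0.35), dark lid band: a cylinder 50 mm in diameter, 80 mm long, 0.3 to 0.6 kg, lying across the ramp. Origin at its centre, y along its axis; the body turns about y as it rolls. It starts at rest against the foot's lip, centre at x -87, z 39 mm in the stand's frame. It rolls freely: left alone on the slope it rolls back.
- seat_center (a point): Where the jar's centre is once home; in the stand's frame x 93, y 0, z 57 mm. Behind the crest the surface falls at 6 degrees to the upright stop plate (face at x 118, 10 mm thick, top at z 65, rails beside it up to z 44), so the jar rolls the last few mm by itself and stays against the plate.
- retainer (a joint): Travel of the steel retainer bar (m): 0 open, 0.075 fully across (end stop); starts at 0 to 0.02. It slides along the stand's -y, friction about 1.5 N, and stays where left. Bar 14 mm wide, 1 to 13 mm above crest height, 27 to 41 mm downhill of the seated jar's centre; its tip is 72 mm from the post's axis. It cannot close if the jar is not home.
- post_top (a point): Centre of the top of the black upright round post (12 mm diameter, standing 34 mm clear above the bar) on the outer end of the retainer bar; push its outer side. In the stand's frame it is at x 59, z 80 mm, and at y 138 mm less the joint's value.
- bottle_std: Small pale reagent bottle with white screw cap, on the bench to the left of the ramp, 48 mm diameter, 105 mm high, standing loose; origin at the centre of its underside. Leave alone.
- timer: Flat white timer 62x62x19 mm, lying loose; origin at the centre of its underside. Leave alone.
- pipette_bulb: Rubber pipette bulb, 54 mm diameter, 88 mm high, standing loose; origin at the centre of its underside. Leave alone.
Not all that is in view belongs to the job. What is shaped like the jar but blue is not meant.

How it is judged:
By the outcome, as a careful person would: the job done as asked, in the order asked, and still so for the second after the job is handed in, with the robot touching nothing.
It also fails if it takes over 48 s, if anything falls off the work surface, if the arm or the gripper's body presses on something with over 40 N, if the wrist force passes 120 N, or if a joint passes its speed limit or range.

ROBOT

A 6-joint arm with a two-finger parallel gripper is mounted at the origin on a cart in front of the work surface, level with it; the furniture and walls round the work are solid. World frame = base frame: x ahead of the robot, y to its left, z up, the work surface at z = 0. Lengths are in mm, angles in degrees, forces in N, time in s.
With the tool pointing down it reaches from about 300 to 850 mm from the base axis. Payload 4.2 kg.
Tool frame: the origin (TCP) lies midway between the tips of the shut fingers; the grasp point (between the pads) lies 19 mm behind it (env.hold_point_z is the z of the grasp point in the tool frame, in mm); z points along the fingers, y is the direction in which the jaws open and shut (so a half turn about z gives the same grasp; the last joint's range is limited). The gripper opens to 91 mm and grips with 3 to 60 N. Pads are 32 mm wide; open, the fingers measure 118 mm over their backs; the gripper's body (76 mm by 178 mm) begins 60 mm behind the grasp point.
Start: joints at [67.093, 18.312, 89.639, -0, 72.044, -1.146], TCP at [213.176, 534.04, 213.976] pointing down, gripper open.
Joint ranges: [-177.97, 177.97], [-48.28, 115.42], [12.27, 149.76], [-77.06, 257.06], [2.81, 150.46], [-146.56, 146.56]. Speed limits (degrees/s): [147.25, 147.25, 180, 180, 180, 180].

INTERFACE

Orientations are given as [roll, pitch, yaw] about the fixed x, y, z axes, in that order (R = Rz(yaw) Ry(pitch) Rx(roll)).
In Python, from workcell import env, grab_frame, camera_params, spotter gives the robot as it stands. The module is installed in compiled form; this text tells all that it offers.
- The arm moves only by the shell command python3 -m jog 'ROWS' [FORCE]. ROWS is text: rows parted by semicolons, each of 7 numbers parted by spaces: the turn, a rotation vector about the world's x, y, z in units of 5 degrees (1.0 is 5 degrees), then the shift along the world's x, y, z in units of 25 mm (1.0 is 25 mm), then the opening, from 0 (shut) to 1 (fully open). A call has 1 to 5 rows; each row is the pose to reach, as a shift and turn from the pose commanded when the call began; what a row does not reach only later rows make up. A row lasts 1/8 s, in which the tool goes at most 62.5 mm and 10.7 degrees, less where a joint would pass 70% of its speed; a pose out of reach is approached as far as the arm can. A call with a gripper value outside its range is refused whole. The fingers move at their own pace and stop on an object; FORCE is the grip in N (left out, the last holds). Time passes only in rows, so rows that repeat a pose let the fingers close. It gives the time, the measured TCP pose, the force and the opening at its end, in the units of the state.
- env.state(): the state, without advancing time (a new reading comes with each control period).
- grab_frame(name): name is "side" or "top" or "wrist"; returns the picture (480x640x3 uint8, red, green, blue); there is no depth.
- camera_params(name): a dict with "K" (3x3 intrinsics, pixels), "rvec" (rotation vector, rad) and "tvec" (3), from world to camera coordinates, as OpenCV has them. Camera axes: x right, y down, z forward; pixel columns grow to the right and rows downward; lengths in mm; the calibration is good to about 2 mm. A picture is of the moment at which its call begins: read the wrist's pose just before it. camera_params takes no time and is no camera call; for the wrist camera it gives the pose at the moment of the call.
- env.job_done(): hands the job in, once; it reports no verdict.
Trained networks look in the newest picture that a camera, given by its name, has taken for a name from the list of things; names that differ only in an ending like _2 or _b are one class to them, and where a whole thing is asked for, a point or a joint stands for the part that bears it (a point fixed in the world has none). Each returns a list of dicts, best first, with "conf" (0 to 1); they miss things now and then, are a little off and sometimes report something else, mostly with a low value. They report only what shows in the picture. A call takes as long as a camera call. They do not tell look-alikes from the thing itself.
- spotter.look_for(query, camera): "box" ([left, top, width, height] in pixels, round what is visible of it).
- spotter.trace(query, camera): "region" (480x640 bool, what is visible of it) and "box" ([left, top, width, height] in pixels, round what is visible of it).
The state is a dict: "time_s": time; "qpos": joint angles; "qvel": joint speeds; "effort": joint torques, N m; "ee_pos": TCP position; "ee_rot": TCP orientation; "force": force on the tool from outside, world axes, zero at the start; "torque": the same for the moment, N m; "gripper_width": finger opening in mm.
Only numpy, scipy, OpenCV 4.12 (cv2) and the standard library are available. Lean on these libraries where they do the work, as an engineer would, in place of code of your own. Each camera call takes 0.05 s, during which the arm holds its last target. There are 200 camera calls.

## Working session

There is one attempt and no reset: what is moved stays moved. The work goes in short steps, Python scripts to look and compute and a shell command to move; the robot and the scene stay as the last step left them, time stands still between calls to the robot, and variables do not carry over. Pictures are saved under pics/ and viewed, about 8 in all and at most 12, crops included, and the job is handed in when it is done.

```bash
mkdir -p pics; python3 - <<'E'
from workcell import env, grab_frame, camera_params, spotter
import cv2,numpy as np
s=env.state();print(s['time_s'],s['ee_pos'],s['ee_rot'],s['force'],s['gripper_width'],env.hold_point_z)
ims=[]
for c in ("side","top"):
    im=grab_frame(c);ims.append(im)
    for q in ("stand","jar","post_top","bottle_std","timer","pipette_bulb"):
        print(c,q,[(np.round(d['box']).tolist(),round(d['conf'],2)) for d in spotter.look_for(q,c)][:3])
    cv2.imwrite(f"pics/{c}0.png",im[:,:,::-1])
    p=camera_params(c);print(p)
E
```

```text
0.0 [212.9609869  533.5507827  213.08688575] [-1.79894365e+02 -2.30173808e-03  1.58241254e+02] [-0.07736797 -0.60947501 -0.36644565] 91.03453790115499 -18.8
side stand [([271.0, 223.0, 86.0, 50.0], 0.7), ([315.0, 228.0, 35.0, 18.0], 0.37)]
side jar [([310.0, 201.0, 21.0, 21.0], 0.75), ([274.0, 213.0, 34.0, 18.0], 0.71), ([337.0, 212.0, 28.0, 28.0], 0.71)]
side post_top [([316.0, 228.0, 34.0, 19.0], 0.54)]
side bottle_std [([289.0, 174.0, 15.0, 33.0], 0.96)]
side timer [([224.0, 326.0, 37.0, 30.0], 0.83), ([273.0, 225.0, 84.0, 52.0], 0.36)]
side pipette_bulb [([340.0, 306.0, 29.0, 40.0], 0.66)]
{'K': array([[532.44024338,   0.        , 309.9510204 ],
       [  0.        , 532.44024338, 233.63574815],
       [  0.        ,   0.        ,   1.        ]]), 'rvec': array([ 2.04445853,  0.00675201, -0.01704842]), 'tvec': array([-548.11684567,   63.58034358, 1403.82686848])}
top stand [([262.0, 196.0, 99.0, 88.0], 0.56)]
top jar [([259.0, 243.0, 24.0, 33.0], 0.94), ([256.0, 179.0, 36.0, 32.0], 0.86), ([208.0, 212.0, 40.0, 27.0], 0.67)]
top post_top [([319.0, 204.0, 11.0, 35.0], 0.49)]
top bottle_std [([172.0, 243.0, 29.0, 20.0], 0.84)]
top timer [([448.0, 293.0, 34.0, 30.0], 0.6)]
top pipette_bulb [([450.0, 204.0, 27.0, 21.0], 0.9), ([261.0, 199.0, 100.0, 89.0], 0.39)]
{'K': array([[583.15202329,   0.        , 316.49364283],
       [  0.        , 583.15202329, 229.02967471],
       [  0.        ,   0.        ,   1.        ]]), 'rvec': array([ 2.16465582, -2.03667982,  0.21911303]), 'tvec': array([ -20.90919713,  579.06525057, 1359.81999192])}
```

View pics/side0.png

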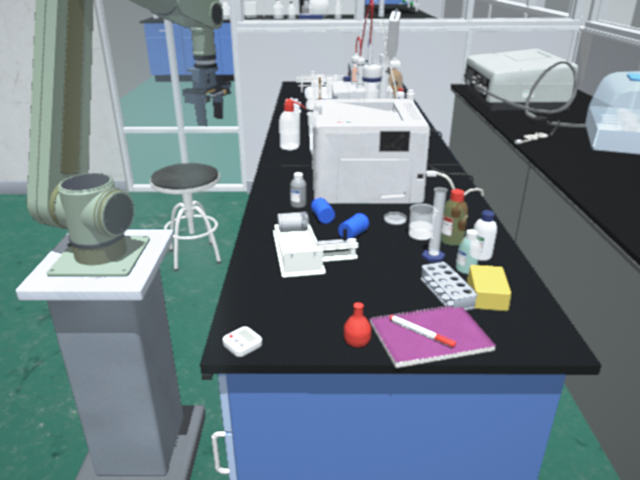

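View pics/top0.png

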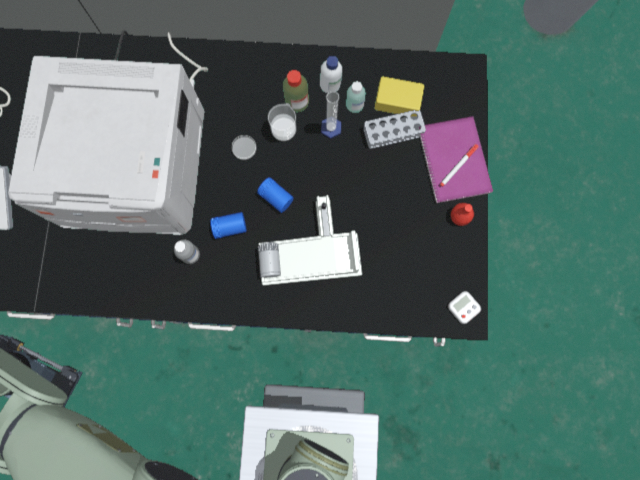

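The white ramp is at top (310,258), with its bar and post going up at (323,208). Three things have the jar's shape:
- steel at top (269,259), side (291,221)
- blue at top (275,194), side (322,210)
- blue at top (228,225), side (353,226)

The steel one with the dark lid band at the ramp's foot is the one meant. I'll confirm that in an enlarged crop and get rough positions.

```bash
cat > h.py <<'E'
import cv2,numpy as np
from workcell import env, grab_frame, camera_params, spotter
def ray(p,uv):
    R=cv2.Rodrigues(p['rvec'])[0]; d=R.T@np.linalg.inv(p['K'])@np.array([uv[0],uv[1],1.]); return -R.T@p['tvec'],d
def atz(p,uv,z):
    c,d=ray(p,uv); return c+d*(z-c[2])/d[2]
def tri(obs):
    A=np.zeros((3,3));b=np.zeros(3)
    for p,uv in obs:
        c,d=ray(p,uv); d=d/np.linalg.norm(d); M=np.eye(3)-np.outer(d,d); A+=M;b+=M@c
    return np.linalg.solve(A,b)
def proj(p,X): return cv2.projectPoints(np.array(X,float).reshape(-1,3),p['rvec'],p['tvec'],p['K'],None)[0].reshape(-1,2)
E
python3 - <<'E'
from h import *
im=cv2.imread('pics/top0.png')[185:295,160:370]
cv2.imwrite('pics/crop0.png',cv2.resize(im,None,fx=3.8,fy=3.8,interpolation=cv2.INTER_CUBIC))
t=camera_params('top');s=camera_params('side')
print('jar',atz(t,(271,259),45),tri([(t,(270,259.5)),(s,(291,222))]))
print('bottle',atz(t,(187,251),60),tri([(t,(187,251)),(s,(298,190))]))
for n,uv,z in (('foot-',(261,284),5),('foot+',(259,243),12),('top-',(361,275),44),('top+',(356,233),44),('post',(323,205),80)): print(n,atz(t,uv,z).round())
E
```

```text
jar [501.66841904 121.15528129  45.        ] [497.26806364 123.09644602  44.13745118]
bottle [506.46375159 324.96152077  60.        ] [507.3034178  326.00171066  55.75495438]
foot- [444. 145.   5.]
foot+ [546. 158.  12.]
top- [ 476. -100.   44.]
top+ [579. -83.  44.]
post [636.   2.  80.]
```

View pics/crop0.png

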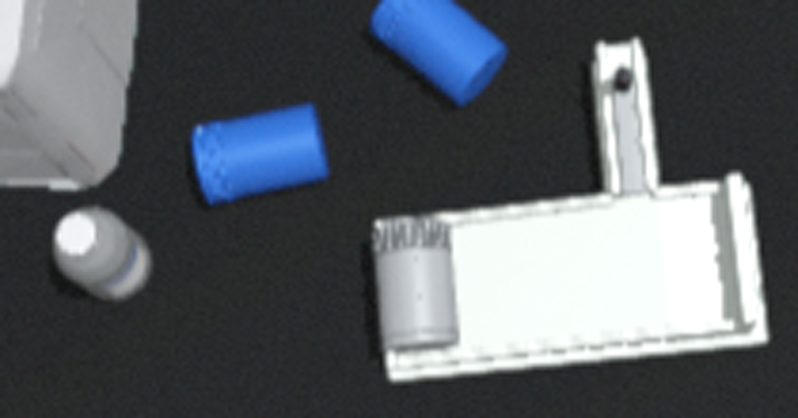

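The crop confirms it: the steel jar with the dark banded lid is at crop (415,285), lying at the foot of the ramp, and both blue ones are off the ramp. Next I'll move above the ramp for a closer look.

```bash
python3 -m jog '0 0 -1.4 1.2 -1.8 0.3 0.44;0 0 -2.9 2.7 -3.6 0.6 0.44;0 0 -4.4 4.1 -5.5 0.8 0.44;0 0 -5.9 5.5 -7.3 1 0.44;0 0 -7.3 6.9 -9.2 1.2 0.44'; python3 -m jog '0 0 -1.6 1.6 -2.1 0.3 0.44;0 0 -3.2 3.2 -4.2 0.6 0.44;0 0 -4.8 4.6 -6.2 0.6 0.44;0 0 -4.8 4.6 -6.2 0.6 0.44'
python3 - <<'E'
from h import *
print(env.state()['ee_pos'],env.state()['ee_rot'],env.state()['time_s'])
w=camera_params('wrist');im=grab_frame('wrist');cv2.imwrite('pics/w1.png',im[:,:,::-1])
np.savez('w1.npz',**w)
for q in ('jar','post_top','stand'):print(q,[(np.round(d['box']).tolist(),round(d['conf'],2)) for d in spotter.look_for(q,'wrist')][:3])
E
```

```text
time_s: 1.32
ee_pos: [386.7, 302.6, 244.4]
ee_rot: [179.9, -0.0, 121.5]
force: [0.5, 0.5, 0.7]
gripper_width: 44.2
time_s: 1.82
ee_pos: [502.5, 145.9, 258.9]
ee_rot: [180.0, 0.0, 97.4]
force: [0.0, 0.8, 0.0]
gripper_width: 40.2
[502.53068435 145.9265793  258.89322747] [1.79964948e+02 4.83736658e-02 9.74237322e+01] 1.825
jar [([385.0, 88.0, 58.0, 89.0], 0.96), ([278.0, 203.0, 82.0, 48.0], 0.94), ([429.0, 203.0, 87.0, 77.0], 0.94)]
post_top []
stand [([276.0, 200.0, 91.0, 192.0], 0.56)]
```

View pics/w1.png

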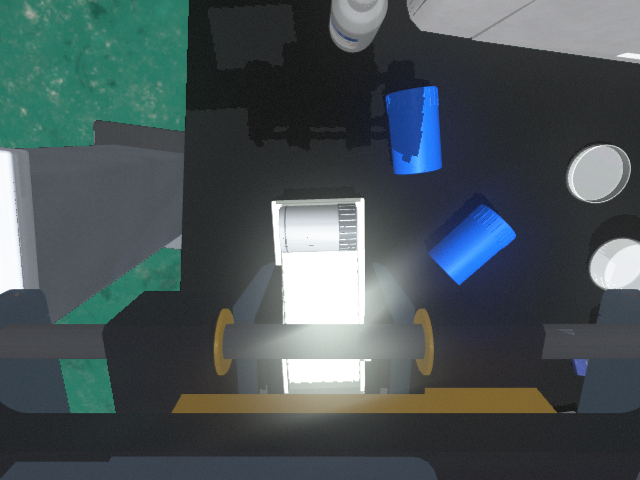

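The wrist view shows the steel jar at (320,227) between the rails and the base plate's foot corners at about (272,202) and (366,199). I'll fit the stand pose to these together with the top-view corners and the post.

```bash
cat > fit.py <<'E'
from h import *
from scipy.optimize import least_squares
w=dict(np.load('w1.npz'));t=camera_params('top')
obs=[(w,(272,202),(-113,-53,3)),(w,(366,199),(-113,53,3)),(t,(263,285),(-113,-53,3)),(t,(362,274.5),(137,-53,3)),(t,(324,204.5),None)]
jar=(w,(320,227.5),(-87,0,52))
obs.append(jar)
def T(x,P):
    c,s=np.cos(x[2]),np.sin(x[2]);return np.array([x[0]+c*P[0]-s*P[1],x[1]+s*P[0]+c*P[1],P[2]])
def f(x):
    r=[]
    for p,uv,P in obs:
        if P is None:P=(59,138-x[3],80)
        r.append((proj(p,T(x,P))[0]-uv)*(2.3 if p is t else 1.1))
    return np.ravel(r)
if __name__=='__main__':
    r=least_squares(f,[510,36,-1.43,15],loss='soft_l1',f_scale=3);x=r.x
    print(x[:2],np.degrees(x[2]),x[3]);print(f(x).reshape(-1,2).round(1))
    np.save('stand.npy',x)
    for n,P in (('jar',(-87,0,39)),('behind',(-145,0,39)),('seat',(93,0,57)),('post',(59,138-x[3],80)),('postend',(59,63,80))):print(n,T(x,P).round(1))
E
python3 fit.py
```

```text
[514.3892222  39.0395023] -80.81207117649348 22.52611047264932
[[-0.1 -0.7]
 [-1.1 -0.5]
 [-1.9 -2.2]
 [-0.6 -0.8]
 [ 0.3 -0. ]
 [-1.4  5.8]]
jar [500.5 124.9  39. ]
behind [491.2 182.2  39. ]
seat [529.2 -52.8  57. ]
post [637.8  -0.8  80. ]
postend [586.   -9.1  80. ]
```

```bash
python3 -m jog '0 0 0.36 -0.44 1.5 -1 0.44;0 0 0.36 -0.44 1.5 -3.3 0.44;0 0 0.36 -0.44 1.5 -5.6 0.44;0 0 0.36 -0.44 1.5 -7.8 0.44;0 0 0.36 -0.44 1.5 -9.1 0.44'; python3 -m jog '0 0 0 0.02 -0.12 0 0.44'; python3 - <<'E'
from h import *
cv2.imwrite('pics/w2.png',grab_frame('wrist')[:,:,::-1])
E
```

```text
time_s: 2.65
ee_pos: [487.1, 187.7, 29.1]
ee_rot: [-179.8, 0.0, 99.7]
force: [0.5, 0.6, 0.4]
gripper_width: 40.1
time_s: 2.78
ee_pos: [487.5, 184.3, 29.6]
ee_rot: [-179.7, 0.0, 99.7]
force: [0.7, -0.3, -0.2]
gripper_width: 39.9
```

View pics/w2.png

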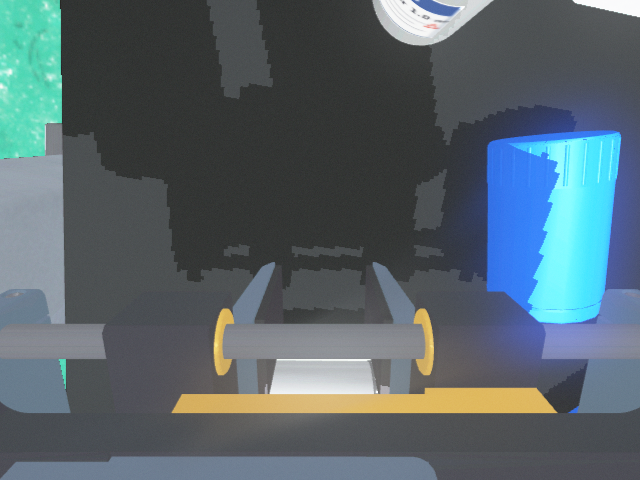

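The jar sits centred between the two fingers, with its near end at (323,380). Now I'll ease into contact.

```bash
python3 -m jog '0 0 0 0.05 -0.2 0.03 0.44;0 0 0 0.1 -0.4 0.06 0.44;0 0 0 0.13 -0.5 0.06 0.44;0 0 0 0.16 -0.58 0.06 0.44;0 0 0 0.17 -0.66 0.06 0.44'; python3 -m jog '0 0 0 0.02 -0.08 0 0.44;0 0 0 0.03 -0.16 0.01 0.44;0 0 0 0.04 -0.24 0.02 0.44;0 0 0 0.05 -0.32 0.03 0.44;0 0 0 0.06 -0.4 0.04 0.44'
```

```text
time_s: 3.45
ee_pos: [494.7, 167.3, 33.3]
ee_rot: [180.0, -0.1, 99.5]
force: [0.8, 2.7, 1.1]
gripper_width: 39.8
time_s: 4.08
ee_pos: [495.9, 156.9, 34.0]
ee_rot: [180.0, -0.0, 99.5]
force: [-0.9, 1.5, 0.9]
gripper_width: 40.2
```

```bash
for i in 1; do python3 -m jog '0 0 0 0.03 -0.19 0.02 0.44;0 0 0 0.06 -0.39 0.04 0.44;0 0 0 0.1 -0.59 0.06 0.44;0 0 0 0.13 -0.79 0.085 0.44;0 0 0 0.16 -0.99 0.11 0.44'; done; python3 -m jog '0 0 0 0.03 -0.2 0.02 0.44;0 0 0 0.06 -0.4 0.045 0.44;0 0 0 0.1 -0.6 0.07 0.44;0 0 0 0.13 -0.8 0.09 0.44;0 0 0 0.16 -1 0.11 0.44'
```

```text
time_s: 4.7
ee_pos: [500.0, 131.9, 36.8]
ee_rot: [180.0, 0.0, 99.5]
force: [-0.1, 1.0, 2.2]
gripper_width: 40.3
time_s: 5.32
ee_pos: [504.0, 107.0, 39.5]
ee_rot: [180.0, 0.0, 99.5]
force: [0.1, 2.2, 1.5]
gripper_width: 40.1
```

```bash
python3 -m jog '0 0 0 0.03 -0.2 0.02 0.44;0 0 0 0.06 -0.4 0.045 0.44;0 0 0 0.1 -0.6 0.07 0.44;0 0 0 0.13 -0.8 0.09 0.44;0 0 0 0.16 -1 0.12 0.44';python3 -m jog '0 0 0 0.03 -0.2 0.02 0.44;0 0 0 0.06 -0.4 0.045 0.44;0 0 0 0.1 -0.6 0.07 0.44;0 0 0 0.13 -0.8 0.09 0.44;0 0 0 0.16 -1 0.12 0.44'; python3 - <<'E'
from h import *
cv2.imwrite('pics/s3.png',cv2.resize(grab_frame('side')[:,:,::-1][160:300,200:400],None,fx=4,fy=4))
E
```

```text
time_s: 5.95
ee_pos: [508.0, 82.0, 42.5]
ee_rot: [180.0, 0.0, 99.5]
force: [0.4, -0.2, 0.4]
gripper_width: 40.5
time_s: 6.58
ee_pos: [511.9, 56.9, 45.5]
ee_rot: [-180.0, 0.0, 99.5]
force: [1.1, 2.2, 1.8]
gripper_width: 40.0
```

View pics/s3.png

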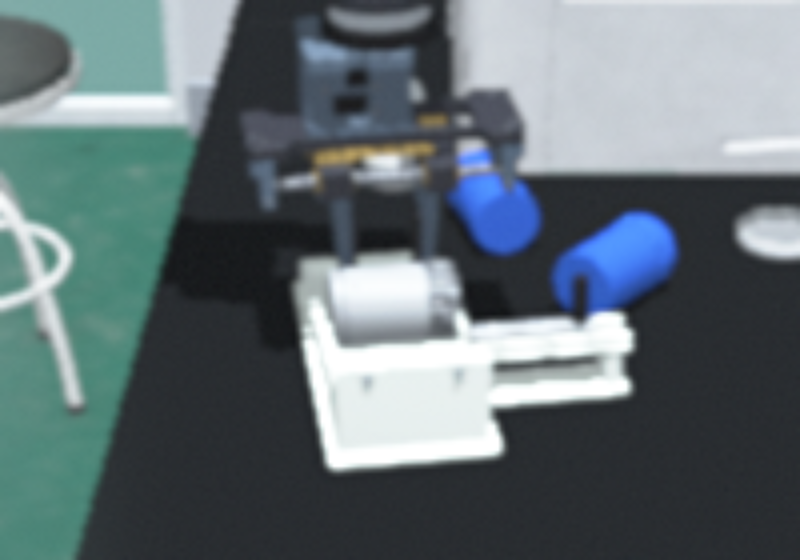

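The jar, at (390,295) in the crop, is being pushed by both fingers and runs straight. It has about 52 mm to go to the crest, so I'll slow down towards it.

```bash
python3 -m jog '0 0 0 0.03 -0.2 0.02 0.44;0 0 0 0.06 -0.4 0.045 0.44;0 0 0 0.1 -0.6 0.07 0.44;0 0 0 0.13 -0.8 0.09 0.44;0 0 0 0.16 -0.98 0.12 0.44';python3 -m jog '0 0 0 0.02 -0.14 0.015 0.44;0 0 0 0.05 -0.28 0.03 0.44;0 0 0 0.07 -0.42 0.045 0.44;0 0 0 0.09 -0.54 0.06 0.44;0 0 0 0.1 -0.64 0.07 0.44'; python3 -m jog '0 0 0 0.01 -0.08 0.01 0.44;0 0 0 0.02 -0.16 0.02 0.44;0 0 0 0.04 -0.24 0.02 0.44;0 0 0 0.05 -0.32 0.02 0.44;0 0 0 0.06 -0.4 0.02 0.44'
```

```text
time_s: 7.25
ee_pos: [515.9, 32.4, 48.5]
ee_rot: [-180.0, 0.0, 99.5]
force: [-0.2, 2.3, 0.9]
gripper_width: 40.1
time_s: 7.88
ee_pos: [518.5, 16.6, 50.2]
ee_rot: [180.0, 0.0, 99.5]
force: [-0.2, 1.9, 1.1]
gripper_width: 40.0
time_s: 8.5
ee_pos: [519.9, 6.4, 50.6]
ee_rot: [-180.0, 0.0, 99.6]
force: [0.2, 0.7, 0.5]
gripper_width: 40.2
```

```bash
python3 -m jog '0 0 0 0.01 -0.07 0 0.44;0 0 0 0.02 -0.14 0 0.44;0 0 0 0.03 -0.21 0 0.44;0 0 0 0.04 -0.28 0 0.44;0 0 0 0.05 -0.35 0 0.44'; python3 -m jog '0 0 0 0.01 -0.07 0 0.44;0 0 0 0.02 -0.14 0 0.44;0 0 0 0.03 -0.2 0 0.44;0 0 0 0.04 -0.26 0 0.44;0 0 0 0.05 -0.32 0 0.44'; python3 - <<'E'
from h import *
cv2.imwrite('pics/s4.png',cv2.resize(grab_frame('side')[:,:,::-1][190:290,240:380],None,fx=5,fy=5,interpolation=cv2.INTER_CUBIC))
E
```

```text
time_s: 9.12
ee_pos: [521.2, -2.1, 50.7]
ee_rot: [180.0, 0.0, 99.5]
force: [0.5, 0.5, 0.0]
gripper_width: 40.4
time_s: 9.75
ee_pos: [522.4, -9.9, 50.7]
ee_rot: [180.0, -0.0, 99.5]
force: [-0.6, 3.1, 0.6]
gripper_width: 40.0
```

View pics/s4.png

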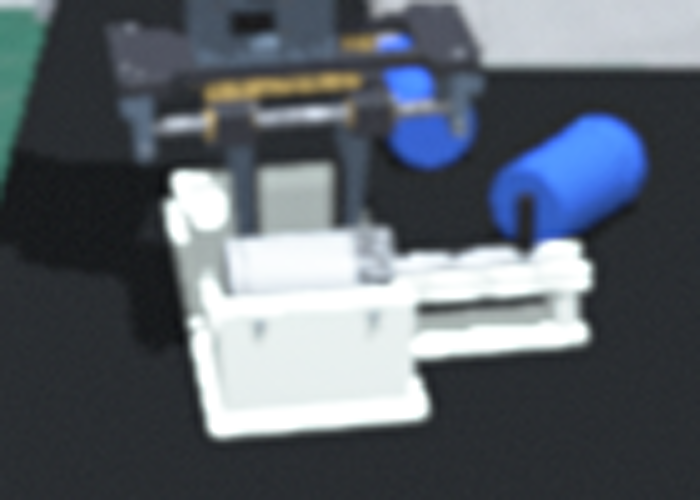

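The jar looks to be against the stop plate, with its front hidden behind the plate at (310,265). I'll nudge it 1.5 mm to check by force, then back off a little and rise.

```bash
python3 -m jog '0 0 0 0 -0.03 0 0.44;0 0 0 0.01 -0.06 0 0.44;0 0 0 0.01 -0.06 0 0.44'; python3 -m jog '0 0 0 -0.02 0.12 0 0.44;0 0 0 -0.04 0.25 0 0.44;0 0 0 -0.05 0.3 0 0.44'; python3 -m jog '0 0 0 -0.05 0.1 1 0.2;0 0 0 -0.05 0.1 2.5 0;0 0 0 -0.05 0.1 4 0;0 0 0 -0.05 0.1 4 0'; python3 - <<'E'
from h import *
a=grab_frame('top');cv2.imwrite('pics/t5.png',cv2.resize(a[:,:,::-1][185:295,230:370],None,fx=5,fy=5,interpolation=cv2.INTER_CUBIC))
from fit import T
x=np.load('stand.npy');t=camera_params('top')
print('predicted px seat,post',proj(t,[T(x,(93,0,57)),T(x,(59,138-x[3],80))]))
d=spotter.look_for('jar','top');print([(np.round(k['box']).tolist(),round(k['conf'],2)) for k in d])
# outer side start
for P in ((59,160,60),(59,63+20,60)):print(T(x,P),env.state()['ee_pos'])
E
```

```text
time_s: 10.18
ee_pos: [522.4, -10.0, 50.8]
ee_rot: [-180.0, -0.2, 99.5]
force: [-0.8, 6.1, 0.4]
gripper_width: 40.3
time_s: 10.55
ee_pos: [521.4, -4.0, 50.7]
ee_rot: [180.0, 0.0, 99.6]
force: [-0.1, -0.2, -0.1]
gripper_width: 40.1
time_s: 11.05
ee_pos: [522.2, -1.7, 153.6]
ee_rot: [179.6, 0.1, 99.5]
force: [-0.1, -0.7, -0.8]
gripper_width: 3.2
predicted px seat,post [[342.81125637 251.28496649]
 [324.15037144 204.48420811]]
[([254.0, 178.0, 31.0, 35.0], 0.61), ([207.0, 210.0, 42.0, 26.0], 0.56), ([341.0, 235.0, 6.0, 26.0], 0.36), ([449.0, 291.0, 32.0, 32.0], 0.16)]
[681.7571301   6.3441906  60.       ] [519.82222174  -1.54957779 150.45320349]
[605.7450457   -5.95064677  60.        ] [519.82222174  -1.54957779 150.45320349]
```

View pics/t5.png

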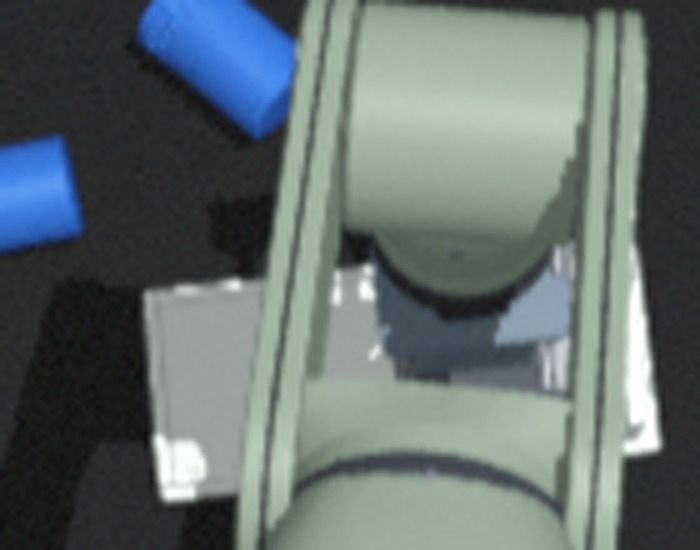

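The 1.5 mm nudge met 6 N without moving, so the jar is home, and the foot of the ramp in the top view is empty. Before going to the outer side of the post I'll check clearance to the glassware beyond it.

```bash
python3 - <<'E'
from h import *
t=camera_params('top');s=camera_params('side')
print('cyl base',tri([(t,(331,130)),(s,(433,256))]),atz(t,(331,137),0),'beaker',atz(t,(283,141),0),'blue',atz(t,(277,212),30),atz(t,(292,200),30))
E
```

```text
cyl base [864.90286755  -6.50122747   5.90771749] [ 8.44400111e+02 -7.54769502e+00  2.27373675e-13] beaker [825.62198712 118.3522673    0.        ] blue [624.4532421  116.83276701  30.        ] [657.92536339  81.35217878  30.        ]
```

```bash
python3 -m jog '0 0 0 2 0.1 0 0;0 0 0 4 0.2 0 0;0 0 0 6.15 0.28 0 0;0 0 0 6.15 0.28 -1.8 0;0 0 0 6.15 0.28 -3.6 0';python3 -m jog '0 0 0 0 0 0 0'; python3 - <<'E'
from h import *
cv2.imwrite('pics/s6.png',cv2.resize(grab_frame('side')[:,:,::-1][180:290,250:400],None,fx=5,fy=5,interpolation=cv2.INTER_CUBIC))
E
```

```text
time_s: 11.78
ee_pos: [673.5, 5.5, 57.4]
ee_rot: [-179.9, -0.0, 99.5]
force: [-0.5, -1.0, 0.2]
gripper_width: 0.1
time_s: 11.9
ee_pos: [669.8, 5.5, 54.9]
ee_rot: [-179.3, -0.1, 99.5]
force: [-0.1, -0.1, 0.4]
gripper_width: 0.5
```

View pics/s6.png

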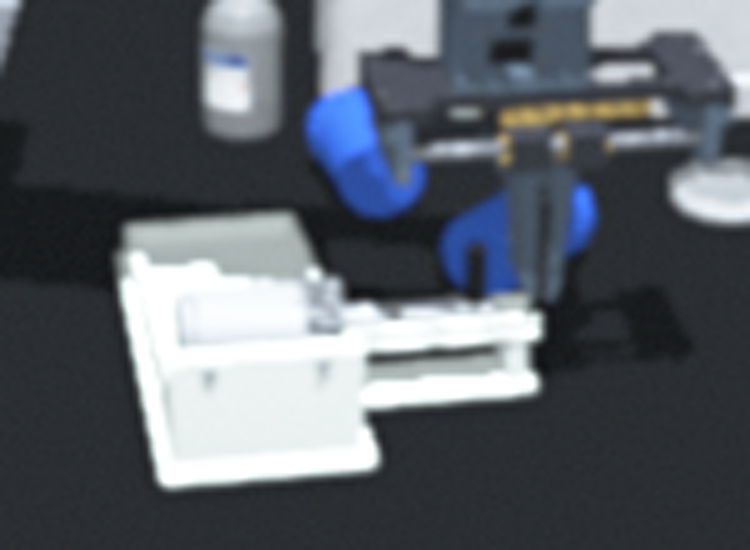

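The closed fingers, at (540,240) in the crop, stand just outside the post at (477,270), and the jar has stayed put. Now I'll push the post in.

```bash
python3 -m jog '0 0 0 -0.2 -0.03 0.1 0;0 0 0 -0.4 -0.06 0.1 0;0 0 0 -0.6 -0.1 0.1 0;0 0 0 -0.8 -0.13 0.1 0;0 0 0 -1 -0.16 0.1 0';python3 -m jog '0 0 0 -0.2 -0.03 0 0;0 0 0 -0.4 -0.06 0 0;0 0 0 -0.6 -0.1 0 0;0 0 0 -0.8 -0.13 0 0;0 0 0 -1 -0.16 0 0'
```

```text
time_s: 12.58
ee_pos: [649.6, 1.5, 64.1]
ee_rot: [179.8, 0.0, 99.5]
force: [1.6, 0.0, 1.7]
gripper_width: 0.5
time_s: 13.2
ee_pos: [623.6, -2.5, 63.2]
ee_rot: [180.0, 0.0, 99.5]
force: [1.1, -0.2, 2.4]
gripper_width: 0.5
```

```bash
python3 -m jog '0 0 0 -0.15 -0.02 0 0;0 0 0 -0.3 -0.05 0 0;0 0 0 -0.42 -0.07 0 0;0 0 0 -0.5 -0.08 0 0;0 0 0 -0.56 -0.09 0 0';python3 -m jog '0 0 0 -0.06 -0.01 0 0;0 0 0 -0.12 -0.02 0 0;0 0 0 -0.16 -0.02 0 0'
```

```text
time_s: 13.82
ee_pos: [609.8, -4.7, 63.2]
ee_rot: [180.0, 0.0, 99.5]
force: [2.1, -0.0, 2.1]
gripper_width: 0.4
time_s: 14.2
ee_pos: [605.9, -5.3, 63.2]
ee_rot: [180.0, 0.0, 99.5]
force: [0.7, -1.5, 1.0]
gripper_width: 0.5
```

```bash
python3 -m jog '0 0 0 -0.05 -0.01 0 0;0 0 0 -0.1 -0.02 0 0;0 0 0 -0.12 -0.02 0 0'; python3 -m jog '0 0 0 -0.04 -0.01 0 0;0 0 0 -0.08 -0.01 0 0;0 0 0 -0.08 -0.01 0 0'
```

```text
time_s: 14.58
ee_pos: [602.8, -5.8, 63.2]
ee_rot: [-180.0, 0.0, 99.5]
force: [1.5, -0.9, 0.9]
gripper_width: 0.6
time_s: 14.95
ee_pos: [601.0, -6.0, 63.2]
ee_rot: [180.0, 0.0, 99.5]
force: [1.2, -0.4, 0.6]
gripper_width: 0.7
```

```bash
python3 -m jog '0 0 0 -0.04 -0.01 0 0;0 0 0 -0.08 -0.01 0 0;0 0 0 -0.08 -0.01 0 0'; python3 -m jog '0 0 0 -0.04 -0.01 0 0;0 0 0 -0.08 -0.01 0 0;0 0 0 -0.08 -0.01 0 0'
```

```text
time_s: 15.32
ee_pos: [600.8, -6.1, 63.4]
ee_rot: [179.8, 0.0, 99.5]
force: [6.7, -0.9, -2.0]
gripper_width: 0.4
time_s: 15.7
ee_pos: [600.7, -6.1, 63.6]
ee_rot: [179.5, 0.1, 99.5]
force: [9.4, -0.3, -5.0]
gripper_width: 0.7
```

The end stop was reached: the force rose from about 1 to 9 N with no further travel. I'll back off, rise, move clear and check.

```bash
python3 -m jog '0 0 0 0.4 0.06 0 0;0 0 0 0.6 0.1 0 0;0 0 0 0.6 0.1 1.8 0;0 0 0 0.6 0.1 4 0;0 0 0 0.6 0.1 6 0'; python3 -m jog '0 0 0 -2 1 0 0;0 0 0 -4 2.5 0 0;0 0 0 -6 4.5 0 0;0 0 0 -7 6.5 0 0;0 0 0 -8 8.5 0 0';python3 -m jog '0 0 0 0 1.5 0 0;0 0 0 0 3 0 0;0 0 0 0 3 0 0'; python3 - <<'E'
from h import *
from fit import T
a=grab_frame('top')[185:295,160:370];b=grab_frame('side')[190:290,220:390]
f=lambda i:cv2.resize(i[:,:,::-1],(570,299 if i is a else 335)[:2],interpolation=cv2.INTER_CUBIC)
cv2.imwrite('pics/e.png',np.hstack([cv2.resize(a,(400,500*2//5+10)),cv2.resize(b,(400,210))])[:,:,::-1])
cv2.imwrite('pics/e.png',np.vstack([cv2.resize(a[:,70:],(560,440*1//1),interpolation=2)[::1][:330] if 0 else cv2.resize(a[:,90:],(327,300),interpolation=2).repeat(1,0),cv2.resize(b[:,:109],(327,300),interpolation=2)])[:,:,::-1])
x=np.load('stand.npy')
for c,o in (('top',(250,185)),('side',(220,190))):
    print(c,(proj(camera_params(c),[T(x,(93,0,82)),T(x,(59,63,80)),T(x,(59,-9,40))])-o)*3)
    for q in ('jar','post_top','bottle_std','timer','pipette_bulb'):print(q,[(np.round(k['box']).tolist(),round(k['conf'],2)) for k in spotter.look_for(q,c)][:3])
print(env.state()['time_s'],env.state()['force'])
E
```

```text
time_s: 16.32
ee_pos: [611.1, -3.8, 214.6]
ee_rot: [-179.9, -0.0, 99.5]
force: [0.1, -0.1, -0.8]
gripper_width: 0.3
time_s: 16.95
ee_pos: [409.7, 209.6, 213.3]
ee_rot: [-179.9, 0.0, 99.5]
force: [1.5, 0.4, 0.4]
gripper_width: 0.3
time_s: 17.32
ee_pos: [411.1, 285.2, 212.8]
ee_rot: [-179.9, 0.0, 99.7]
force: [-0.3, -0.6, 0.4]
gripper_width: 0.5
top [[279.70135995 193.22689591]
 [229.08310478 121.19210639]
 [237.47798131 217.4262328 ]]
jar [([210.0, 213.0, 39.0, 23.0], 0.87), ([330.0, 233.0, 28.0, 36.0], 0.62), ([252.0, 180.0, 35.0, 33.0], 0.61)]
post_top [([332.0, 230.0, 25.0, 38.0], 0.7), ([322.0, 226.0, 9.0, 34.0], 0.67), ([447.0, 291.0, 33.0, 34.0], 0.36)]
bottle_std [([191.0, 246.0, 11.0, 14.0], 0.66)]
timer [([449.0, 294.0, 33.0, 29.0], 0.91)]
pipette_bulb [([448.0, 200.0, 27.0, 27.0], 0.73), ([190.0, 247.0, 10.0, 15.0], 0.46)]
side [[245.08013823 147.10797769]
 [313.58191552 125.03080911]
 [230.05394793 173.27364891]]
jar [([282.0, 234.0, 35.0, 15.0], 0.92), ([317.0, 200.0, 17.0, 21.0], 0.9), ([338.0, 214.0, 28.0, 28.0], 0.65)]
post_top [([316.0, 230.0, 11.0, 18.0], 0.48)]
bottle_std [([291.0, 176.0, 16.0, 33.0], 0.86)]
timer [([224.0, 328.0, 38.0, 27.0], 0.6)]
pipette_bulb [([344.0, 303.0, 26.0, 43.0], 0.77), ([273.0, 222.0, 37.0, 26.0], 0.33)]
17.925 [-0.30872841 -0.20249964  0.87254314]
```

View pics/e.png

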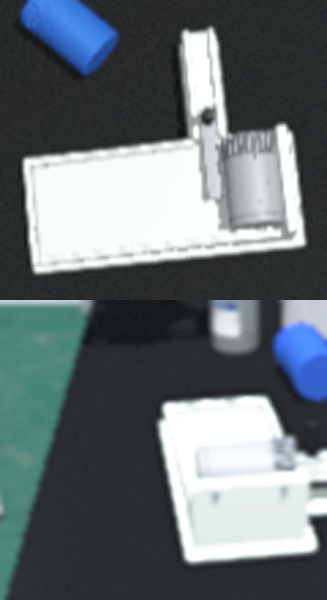

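The final picture shows the jar against the stop plate at (253,185). The post, at (208,114), and the bar tip, at (212,200), match the fully closed prediction within about 1.5 px. The bottle, timer and bulb are unmoved, so I'm handing in.

```bash
python3 -c "
from workcell import env
print(env.job_done(),env.state()['time_s'])"
```

```text
the job is handed in; nothing more can be done
the job is handed in; nothing more can be done
```

The jar is home against the stop plate and the retainer bar is fully across behind it. I handed the job in at about 18 s of the 48 s allowed; no verdict is reported.

- **Jar:** I pushed it up with two fingertips at 20–40 mm/s, slowing to about 14 mm/s at the crest. No reading showed more than about 3 N on the way up. At the plate, a 1.5 mm nudge met 6 N without any movement.
- **Retainer bar:** I pushed the post in until the force rose to 9 N with no further travel. That was about 4 mm past where I had expected the stop, because I had guessed the closed fingers thicker than they are. The last top picture shows the post and bar tip within about 1.5 px of the fully closed position.
- **Other things:** The network boxes for the bottle, timer and pipette bulb stayed within a few pixels of the first ones. The exception is the bottle in the last top view: its box was smaller and shifted, probably because it was partly hidden. The side view shows it still standing in place.
- **Measurements that disagreed:** I estimated the bar's starting travel at 22 mm, slightly over the stated 20 mm. The jar's centre in the first wrist view was about 6 mm off the fitted ramp pose. First contact came within about 2 mm of where the fit put it, so neither mattered.

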